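Find and mark the balance point of a beam

ROBOT

A 7-joint arm with a two-finger parallel gripper is mounted at the origin on the work surface. World frame = base frame: x ahead of the robot, y to its left, z up, the work surface at z = 0. Lengths are in m, angles in rad, forces in N, time in s.
With the tool pointing down it reaches from about 0.425 to 0.875 m from the base axis. Payload 8.4 kg.
Tool frame: the origin (TCP) lies at the very end of the fingers, on their centre line; the grasp point (between the pads) lies 19 mm behind it; z points along the fingers, y is the line along which they close (so a half turn about z gives the same grasp; the last joint's range is limited). The gripper opens to 85 mm and grips with 20 to 120 N. Pads are 22 mm wide; open, the fingers measure 114 mm over their backs; the gripper's body (76 mm by 85 mm) begins 54 mm behind the grasp point. The pads swing forward as they close: fully open they stand 13 mm farther back than shut.
Start: joints at [-1.287, 0.333, 0.04, 1.465, -0.013, 1.343, -0.059], TCP at [0.243, 0.603, 0.231] pointing down, gripper open.
Joint ranges: [-2.58, 2.58], [-0.38, 2.09], [-1.3, 1.39], [0.25, 2.4], [-1.5, 4.64], [0.08, 2.09], [-2.65, 2.65]. Speed limits (rad/s): [2.22, 2.22, 2.79, 2.79, 3.14, 3.14, 3.14].

INTERFACE

Orientations are given as a rotation vector (axis times angle).
In Python, from station import sensors, eyes, close_job gives the robot as it stands. The module is installed in compiled form; this text tells all that it offers.
- The arm moves only by the shell command python3 -m creep 'ROWS' [OPENING] [FORCE]. ROWS is JSON, a list of rows, each an object of numbers: "x", "y", "z": the shift along the tool's x, y, z in m; "twist": the turn about the tool's z in rad. A call has 1 to 10 rows; each row is the pose to reach, as a shift and turn from the pose commanded when the call began, along the tool's axes at that moment; what a row does not reach only later rows make up. A row lasts 1/10 s, in which the tool goes at most 50 mm and 8.59 degrees, less where a joint would pass 70% of its speed; a pose out of reach is approached as far as the arm can. A call with a gripper value outside its range is refused whole. OPENING is the closure, from -1 (fully open) to 1 (shut), so that 0 is half open, set as the call begins (- or left out, the last holds). The fingers move at their own pace and stop on an object; FORCE is the grip in N (left out, the last holds). Time passes only in rows, so rows that repeat a pose let the fingers close. It gives the time, the measured TCP pose, the force, the opening and the grip force at its end, in the units of the state.
- sensors.get_obs(): the state, without advancing time (a new reading comes with each control period).
- eyes.grab_frame(name): name is "scene" or "top"; returns a dict with "img" (480x640x3 uint8, red, green, blue), "fx", "fy", "cx", "cy" (pixels), "dist_coeffs" ([k1, k2, p1, p2, k3] as OpenCV has them; the pictures are not rectified), "pose" (4x4, takes a point from camera to world coordinates). Camera axes: x right, y down, z forward; pixel columns grow to the right and rows downward; lengths in m; the calibration is good to about 2 mm. A picture is of the moment at which its call begins. There is no depth.
- close_job(): hands the job in; it is judged then, once.
The state is a dict: "t": time; "qpos": joint angles; "qd": joint speeds; "joint_efforts": joint torques, N m; "tool_pos": TCP position; "eef_rot": TCP orientation; "wrist_force": force on the tool from outside, world axes, zero at the start; "torque": the same for the moment, N m; "opening": finger opening in m; "grip_force": force on a finger pad.
Only numpy, scipy, OpenCV 4.12 (cv2) and the standard library are available. Lean on these libraries where they do the work, as an engineer would, in place of code of your own. Each camera call takes 0.05 s, during which the arm holds its last target. There are 200 camera calls.

TASK

Find and mark the balance point of this beam so that its pivot can be fitted there: without lifting it off the stand, slide the metal bar lengthwise over the knife edge until it balances level by itself with your hand off it, and then slide the yellow marker along the bar until its black line stands right over the edge, leaving the bar still balanced level on the edge, hands off. Be gentle: never press the bar down hard on the edge (no more than about 15 N), and leave the bottle, jar and beaker where they are.

Things in the scene. Friction and masses are not known exactly. Their poses are not given: they have to be found in the camera images.
- edge (a point): centre of the crest of the steel knife edge in the middle of the blue stand, 60 mm above the table. y: the stand's long axis (the way the bar slides), x across, z up. The crest is flat, 8 mm along y, 44 mm along x: the bar balances when its centre of mass lies within about 3.5 mm of this point along y.
- stand: blue balancing stand, fixed, base 90 x 220 x 14 mm; origin at the centre of its underside, 60 mm below point edge, same axes. Two grey rests stand 70 mm either side of the edge along y, 22 mm long along y, floors 6 mm lower than the crest, with low cheeks 33 mm apart across x, ending 12 mm above the crest, which guide the bar. Out of balance, the bar tips about 4 degrees onto one rest; balanced, it may rock a little for a second.
- blade: the steel knife edge itself, fixed in the stand; its origin and axes are those of point edge. Pressing the bar on it with more than 15 N damages it (the bar's own weight gives about 2.5 N)
- bar: loose aluminium tube bar with black end caps, 25 mm wide (x), 280 mm long (y), 12 mm thick (z), about 0.25 kg, hollow with a hidden weight: its balance point is hidden, up to 30 mm either side of the middle. Origin: centre of the underside. It starts lying across the edge, out of balance, its left (+y) end tipped down on that side's rest. Dry friction of 1 to 2 N resists sliding it.
- bar_mid (a point): centre of the bar, half-way up; axes as the bar's (y lengthwise, z up)
- bar_end_left (a point): centre of the bar's end face at its +y end; axes as the bar's
- bar_end_right (a point): centre of the bar's end face at its -y end; axes as the bar's
- marker_grip (a point): centre of the upright fin of the yellow marker that rides on the bar; fin 14 mm across x, 20 mm along y, 27 mm tall, this point 17 mm above the bar's top. A black line runs over it here. The marker (4 g) cannot be lifted off; it slides along the bar's y against 0.3 N of friction, up to 125 mm either side of the bar's middle, and starts towards the right (-y) end.
- amber_bottle_mid (a point): centre of a brown glass bottle with a red cap, 92 mm diameter, 170 mm tall, standing; not to be disturbed
- green_jar_mid (a point): centre of a small glass jar with a green cap, 48 mm diameter, 60 mm tall, standing; not to be disturbed
- beaker_mid (a point): centre of a glass beaker, 68 mm diameter, 85 mm tall, standing; not to be disturbed
Not all that is in view belongs to the job. Leave any green look-alike of the stand alone.

How it is judged:
By the outcome, as a careful person would: the job done as asked, in the order asked, and still so for the second after the job is handed in, with the robot touching nothing.
It also fails if it takes over 67 s, if anything falls off the work surface, if the arm or the gripper's body presses on something with over 40 N, if the wrist force passes 120 N, or if a joint passes its speed limit or range.

## Working session

There is one attempt and no reset: what is moved stays moved. The work goes in short steps, Python scripts to look and compute and a shell command to move; the robot and the scene stay as the last step left them, time stands still between calls to the robot, and variables do not carry over. Pictures are saved under pics/ and viewed, at most 10 in all, crops included, and the job is handed in when it is done.

```bash
mkdir -p pics; cat > h.py <<'E'
import numpy as np, cv2
from station import sensors, eyes
def snap(name,fn,crop=None,scale=1):
    f=eyes.grab_frame(name); im=cv2.cvtColor(f["img"],cv2.COLOR_RGB2BGR)
    if crop: a,b,c,d=crop; im=cv2.resize(im[b:d,a:c],None,fx=scale,fy=scale,interpolation=cv2.INTER_CUBIC)
    if fn: cv2.imwrite("pics/"+fn,im)
    return f
def K(f): return np.array([[f["fx"],0,f["cx"]],[0,f["fy"],f["cy"]],[0,0,1.]])
def ray(f,u,v):
    p=cv2.undistortPoints(np.array([[[u,v]]],float),K(f),np.array(f["dist_coeffs"]))[0,0]
    P=np.array(f["pose"]); return P[:3,3],P[:3,:3]@np.array([p[0],p[1],1])
def at(f,u,v,z):
    o,d=ray(f,u,v); return o+d*(z-o[2])/d[2]
def proj(f,X):
    T=np.linalg.inv(np.array(f["pose"])); r,_=cv2.Rodrigues(T[:3,:3])
    return cv2.projectPoints(np.array(X,float).reshape(-1,1,3),r,T[:3,3],K(f),np.array(f["dist_coeffs"]))[0][:,0]
E
python3 - <<'E'
from h import *
o=sensors.get_obs();print({k:np.round(v,3) for k,v in o.items()})
for n in("scene","top"):
    f=snap(n,n+"0.png");print(n,np.round(f["pose"],3).tolist(),f["fx"])
E
```

```text
{'t': np.float64(0.0), 'qpos': array([-1.287,  0.334,  0.04 ,  1.466, -0.013,  1.343, -0.059]), 'qd': array([-0.001, -0.001, -0.   ,  0.   ,  0.001, -0.001, -0.   ]), 'joint_efforts': array([-1.0000e-03, -6.5854e+01,  1.3650e+00, -4.0558e+01,  1.7000e-02,
        1.2000e-02, -0.0000e+00]), 'tool_pos': array([0.243, 0.603, 0.23 ]), 'eef_rot': array([-5.980e-01, -3.084e+00,  3.000e-03]), 'wrist_force': array([-0.147, -0.169, -0.634]), 'torque': array([ 0.003,  0.064, -0.001]), 'grip_force': np.float64(0.0), 'opening': np.float64(0.086)}
scene [[-0.406, 0.721, -0.561, 1.102], [0.914, 0.313, -0.259, 0.233], [-0.011, -0.618, -0.786, 0.861], [0.0, 0.0, 0.0, 1.0]] 555.3706517995475
top [[0.007, -0.993, 0.119, 0.447], [-1.0, -0.01, -0.027, -0.01], [0.028, -0.119, -0.993, 1.04], [0.0, 0.0, 0.0, 1.0]] 490.9336178500628
```

View pics/scene0.png

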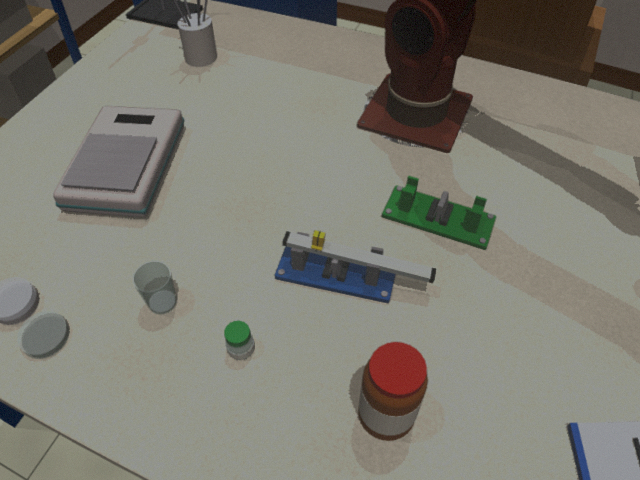

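View pics/top0.png

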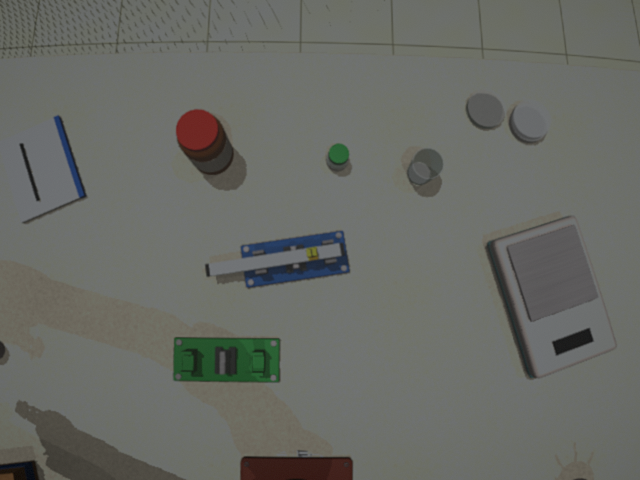

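The bar lies on the blue stand: top view about (206,270) to (342,248), marker at (312,254), and in the scene view (285,240) to (435,274). Next I'll take enlarged crops.

```bash
python3 - <<'E'
from h import *
f=snap("top","top1.png",(195,220,365,300),4.7)
f=snap("scene","scene1.png",(265,220,445,310),4.4)
E
```

```text
(no output)
```

View pics/top1.png

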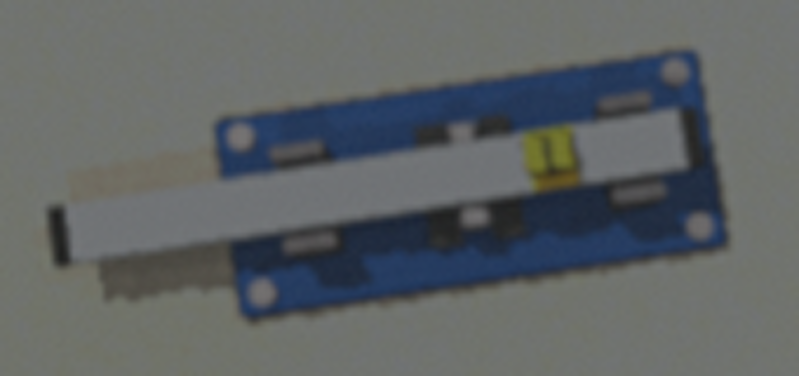

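View pics/scene1.png

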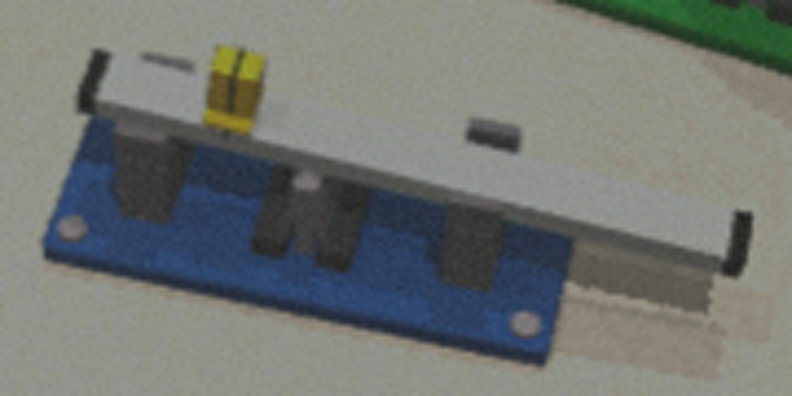

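Top crop: crest ends show at about (461,130) and (475,215), screws at (240,136), (675,71), (262,292) and (698,225), bar ends at (58,236) and (690,138), and the marker line at (547,154). In the scene crop the line tops at (240,55), the bar ends are at (742,242) and (97,82), and the near crest end is at (307,181).

```bash
cat >> h.py <<'E'
from scipy.optimize import least_squares
def S(x,y,yaw,p): # stand->world
    c,s=np.cos(yaw),np.sin(yaw); p=np.atleast_2d(p)
    return np.c_[x+c*p[:,0]-s*p[:,1],y+s*p[:,0]+c*p[:,1],p[:,2]]
E
python3 - <<'E'
from h import *
ft=eyes.grab_frame("top");fs=eyes.grab_frame("scene")
T=lambda u,v:(195+u/4.7,220+v/4.7)
C=lambda u,v:(265+u/4.4,220+v/4.4)
b=.014
# top: corners of base top; stand +y is image left, +x image up
tp=[((.045,.11,b),T(222,118)),((.045,-.11,b),T(693,50)),((-.045,.11,b),T(245,318)),((-.045,-.11,b),T(725,243)),((.022,0,.06),T(461,128)),((-.022,0,.06),T(475,218))]
sp=[((.045,-.11,b),C(47,243)),((.045,.11,b),C(547,348)),((.022,0,.06),C(307,178))]
def res(p):
    r=[]
    for f,l in((ft,tp),(fs,sp)):
        r.append((proj(f,S(*p,[a for a,_ in l]))-np.array([q for _,q in l])).ravel())
    return np.concatenate(r)
s=least_squares(res,[.45,.1,.1]);p=s.x
print(p.round(4),res(p).round(1)); np.save("stand.npy",p)
Pt=np.array(at(ft,*T(58,236),.065)),np.array(at(ft,*T(690,138),.08))
for q in Pt: print("end top",q.round(4))
# marker line top, triangulate
o1,d1=ray(ft,*T(547,143));o2,d2=ray(fs,*C(240,51))
A=np.c_[d1,-d2];k=np.linalg.lstsq(A,o2-o1,rcond=None)[0];print("marker top",(o1+d1*k[0]).round(4),(o2+d2*k[1]).round(4))
for q in (*Pt,o1+d1*k[0]):
    c,s_=np.cos(p[2]),np.sin(p[2]);d=q[:2]-p[:2];print("in stand",c*d[0]+s_*d[1],-s_*d[0]+c*d[1])
for f,uv,z,n in((ft,(212,172),0,'bottle'),(ft,(339,165),0,'jar'),(ft,(418,174),0,'beaker'),(fs,(388,425),0,'bottle s'),(fs,(240,352),0,'jar s')):print(n,at(f,*uv,z).round(3))
E
```

```text
[0.525  0.0066 0.1622] [-2.7  0.6  0.4 -0.6 -1.6  0.6  0.5  0.4 -0.5 -0.9 -0.2  1.7 -2.5 -0.8
 -0.2 -0.4 -1.3  1.3]
end top [0.4969 0.1788 0.065 ]
end top [ 0.5397 -0.0871  0.08  ]
marker top [ 0.5339 -0.0267  0.1135] [ 0.5325 -0.0231  0.1133]
in stand 7.502420996590223e-05 0.1745106509430435
in stand -0.000620227464155805 -0.09485251932628196
in stand 0.0034058308311071973 -0.03423351121444593
bottle [0.713 0.189 0.   ]
jar [ 0.732 -0.088  0.   ]
beaker [ 0.715 -0.262  0.   ]
bottle s [0.769 0.199 0.   ]
jar s [ 0.749 -0.079  0.   ]
```

```bash
cat >> h.py <<'E'
from scipy.spatial.transform import Rotation as Ro
def go(sx,sy,z):
    "shift in tool axes from measured pose to stand-frame point (sx,sy), height z; twist to align tool y with stand y"
    p=np.load("stand.npy");o=sensors.get_obs();R=Ro.from_rotvec(o["eef_rot"]).as_matrix()
    t=S(*p,[sx,sy,z])[0];d=R.T@(t-o["tool_pos"])
    want=p[2]+np.pi/2;a=np.arctan2(R[1,1],R[0,1]);tw=-((want-a+np.pi/2)%np.pi-np.pi/2)
    print("t",o["t"].round(2),"shift",d.round(4),"twist",tw.round(4),"F",np.round(o["wrist_force"],2),"tool in stand",instand(o["tool_pos"]))
def instand(q):
    p=np.load("stand.npy");c,s=np.cos(p[2]),np.sin(p[2]);d=q[:2]-p[:2];return np.round([c*d[0]+s*d[1],-s*d[0]+c*d[1],q[2]],4)
E
python3 -c "
from h import *
go(0,.215,.231)"
```

```text
Traceback (most recent call last):
  File "h.py", line 27, in go
    print("t",o["t"].round(2),"shift",d.round(4),"twist",tw.round(4),"F",np.round(o["wrist_force"],2),"tool in stand",instand(o["tool_pos"]))
              ^^^^^^^^^^^^
AttributeError: 'float' object has no attribute 'round'
```

```bash
sed -i 's/o\["t"\].round(2)/round(o["t"],2)/' h.py
python3 -c "
from h import *
go(0,.215,.231)"
```

```text
t 0.3 shift [-3.731e-01 -2.638e-01  2.000e-04] twist -0.545 F [-0.42 -0.25  0.36] tool in stand [-0.1822  0.634   0.231 ]
```

```bash
python3 -m creep '[{"x":-0.037,"y":-0.026,"twist":-0.06},{"x":-0.075,"y":-0.053,"twist":-0.12},{"x":-0.112,"y":-0.079,"twist":-0.18},{"x":-0.15,"y":-0.106,"twist":-0.24},{"x":-0.187,"y":-0.132,"twist":-0.3},{"x":-0.224,"y":-0.158,"twist":-0.36},{"x":-0.261,"y":-0.185,"twist":-0.42},{"x":-0.298,"y":-0.211,"twist":-0.48},{"x":-0.335,"y":-0.237,"twist":-0.545},{"x":-0.373,"y":-0.264,"twist":-0.545}]' 1 20
python3 -m creep '[{}, {}, {}]'
python3 -c "
from h import *
go(0,.215,.047)"
```

```text
t 0.3 shift [-0.3731 -0.2637  0.1842] twist -0.545 F [-0.42 -0.25  0.36] tool in stand [-0.1822  0.634   0.231 ]schema error: expected keys x, y, z, twist
schema error: expected keys x, y, z, twist
```

```bash
python3 -m creep '[{"x":-0.037,"y":-0.026,"z":0,"twist":-0.06},{"x":-0.075,"y":-0.053,"z":0,"twist":-0.12},{"x":-0.112,"y":-0.079,"z":0,"twist":-0.18},{"x":-0.15,"y":-0.106,"z":0,"twist":-0.24},{"x":-0.187,"y":-0.132,"z":0,"twist":-0.3},{"x":-0.224,"y":-0.158,"z":0,"twist":-0.36},{"x":-0.261,"y":-0.185,"z":0,"twist":-0.42},{"x":-0.298,"y":-0.211,"z":0,"twist":-0.48},{"x":-0.335,"y":-0.237,"z":0,"twist":-0.545},{"x":-0.373,"y":-0.264,"z":0,"twist":-0.545}]' 1 20
python3 -m creep '[{"x":0,"y":0,"z":0,"twist":0},{"x":0,"y":0,"z":0,"twist":0},{"x":0,"y":0,"z":0,"twist":0}]'
python3 -c "
from h import *
go(0,.215,.047)"
```

```text
t: 1.3
tool_pos: [0.4908, 0.2172, 0.2316]
eef_rot: [-0.259, 3.13, 0.001]
wrist_force: [0.8, 0.1, -0.4]
opening: 0.0001
grip_force: 0.0
t: 1.6
tool_pos: [0.4896, 0.2198, 0.2312]
eef_rot: [0.256, -3.131, -0.001]
wrist_force: [-0.0, 0.1, -0.3]
opening: -0.0002
grip_force: 0.0
t 1.6 shift [-0.0006 -0.0012  0.1842] twist 0.0011 F [-0.01  0.15 -0.3 ] tool in stand [-0.0005  0.2161  0.2312]
```

```bash
python3 -m creep '[{"x":0,"y":0,"z":0.04,"twist":0},{"x":0,"y":0,"z":0.08,"twist":0},{"x":0,"y":0,"z":0.12,"twist":0},{"x":0,"y":0,"z":0.16,"twist":0},{"x":0,"y":0,"z":0.184,"twist":0},{"x":0,"y":-0.006,"z":0.184,"twist":0},{"x":0,"y":-0.012,"z":0.184,"twist":0},{"x":0,"y":-0.018,"z":0.184,"twist":0},{"x":0,"y":-0.024,"z":0.184,"twist":0},{"x":0,"y":-0.024,"z":0.184,"twist":0}]'
python3 -c "
from h import *
go(0,.215,.047)
snap('scene','s2.png',(265,190,465,310),4)"
```

```text
t: 2.6
tool_pos: [0.495, 0.1946, 0.0487]
eef_rot: [-0.252, 3.129, 0.002]
wrist_force: [0.4, 0.2, 0.1]
opening: 0.0001
grip_force: 0.1
t 2.6 shift [0.0008 0.0246 0.0017] twist -0.0013 F [0.42 0.24 0.08] tool in stand [0.0008 0.1904 0.0487]
```

View pics/s2.png

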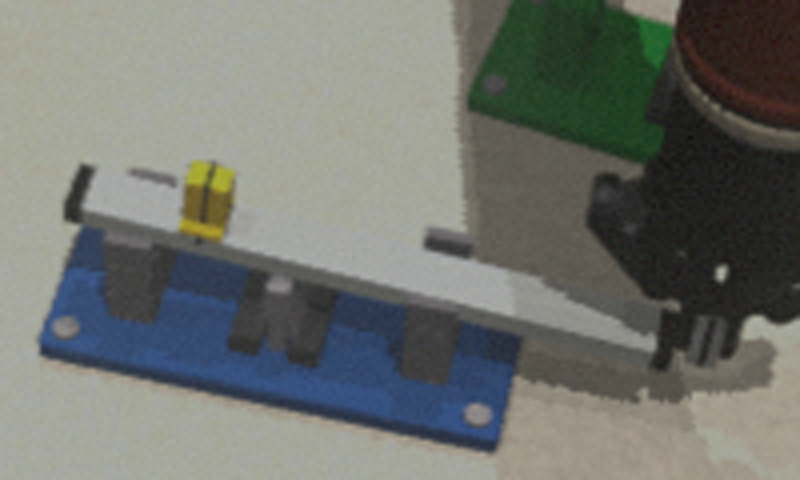

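The bar is still tipped left-down; its left cap is at crop (665,340), and the closed fingers at (690–720,340) are about 8 mm short of touching. I'll track tilt numerically from the triangulated yellow marker.

```bash
cat >> h.py <<'E'
def ycent(f):
    h=cv2.cvtColor(f["img"],cv2.COLOR_RGB2HSV);m=cv2.inRange(h,(20,110,60),(38,255,255))
    n,l,s,c=cv2.connectedComponentsWithStats(m)
    b=proj(f,S(*np.load("stand.npy"),[[0,-.06,.08]]))[0]
    k=[i for i in range(1,n) if s[i,4]>15 and np.hypot(*(c[i]-b))<70]
    if not k: return None
    i=max(k,key=lambda i:s[i,4]); m=(l==i)
    return c[i],s[i,4]
def meas():
    fs=eyes.grab_frame("scene");ft=eyes.grab_frame("top");a,b=ycent(fs),ycent(ft)
    if a is None or b is None: print("no marker",a,b);return
    o1,d1=ray(fs,*a[0]);o2,d2=ray(ft,*b[0])
    k=np.linalg.lstsq(np.c_[d1,-d2],o2-o1,rcond=None)[0];q=(o1+d1*k[0]+o2+d2*k[1])/2
    print("marker",instand(q),"areas",a[1],b[1],a[0].round(2),b[0].round(2))
E
python3 -c "
from h import *
meas();meas()"
```

```text
marker [ 0.0004 -0.0376  0.0851] areas 186 113 [316.26 239.97] [313.12 253.02]
marker [ 0.0003 -0.0376  0.0851] areas 186 113 [316.27 239.92] [313.2  253.03]
```

```bash
python3 -m creep '[{"x":0,"y":-0.003,"z":0,"twist":0},{"x":0,"y":-0.006,"z":0,"twist":0},{"x":0,"y":-0.009,"z":0,"twist":0},{"x":0,"y":-0.012,"z":0,"twist":0},{"x":0,"y":-0.015,"z":0,"twist":0},{"x":0,"y":-0.015,"z":0,"twist":0}]'
python3 -c "
from h import *
meas();go(0,.2,.047)"
```

```text
t: 3.45
tool_pos: [0.4966, 0.1797, 0.0474]
eef_rot: [-0.253, 3.131, -0.0]
wrist_force: [-1.1, 1.9, 2.3]
opening: -0.0002
grip_force: 1.1
marker [ 0.0013 -0.0528  0.0885] areas 189 113 [307.99 237.58] [320.91 251.16]
t 3.55 shift [-0.0001  0.0245  0.0003] twist -0.0005 F [-0.46  1.04  1.18] tool in stand [-1.000e-04  1.755e-01  4.730e-02]
```

```bash
M(){ python3 -c "
from h import *
meas()"; }
python3 -m creep '[{"x":0,"y":-0.002,"z":0,"twist":0},{"x":0,"y":-0.005,"z":0,"twist":0},{"x":0,"y":-0.005,"z":0,"twist":0}]'|grep -E 'pos|wrist'; M
python3 -m creep '[{"x":0,"y":-0.002,"z":0,"twist":0},{"x":0,"y":-0.005,"z":0,"twist":0},{"x":0,"y":-0.005,"z":0,"twist":0}]'|grep -E 'pos|wrist'; M
```

```text
tool_pos: [0.4974, 0.175, 0.0474]
wrist_force: [-0.5, 3.5, 2.0]
marker [ 0.002  -0.057   0.0898] areas 186 116 [305.59 236.95] [322.95 250.47]
tool_pos: [0.4982, 0.1699, 0.0474]
wrist_force: [-1.2, 2.8, 2.3]
marker [ 0.0027 -0.0619  0.0912] areas 184 117 [302.77 236.27] [325.38 249.64]
```

```bash
python3 - <<'E'
from h import *
a=cv2.cvtColor(snap("scene",None)["img"][190:310,265:465],cv2.COLOR_RGB2BGR)
b=cv2.cvtColor(snap("top",None)["img"][215:305,165:365],cv2.COLOR_RGB2BGR)
cv2.imwrite("pics/c3.png",cv2.resize(np.vstack([a,b]),None,fx=2.8,fy=2.8,interpolation=cv2.INTER_CUBIC))
E
```

```text
(no output)
```

View pics/c3.png

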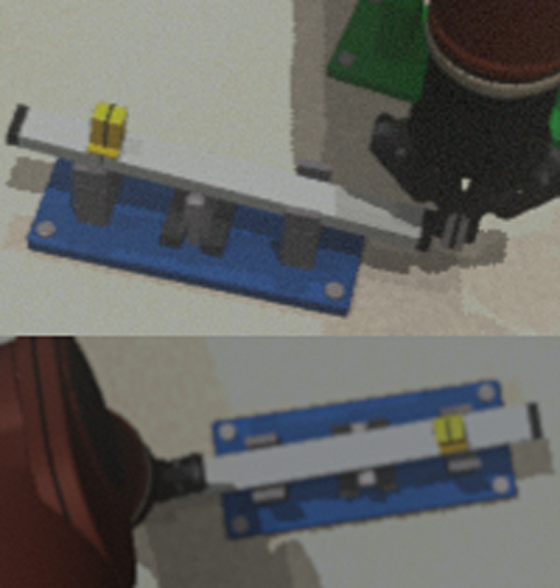

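Scene and top views both show the bar still left-down, straight between the cheeks, with the finger on the left cap (scene part about (425,230)). I'll keep pushing.

```bash
M(){ python3 -c "
from h import *
meas()"; }
python3 -m creep '[{"x":0,"y":-0.002,"z":0,"twist":0},{"x":0,"y":-0.004,"z":0,"twist":0},{"x":0,"y":-0.004,"z":0,"twist":0}]'|grep -E 'pos|wrist'; M
python3 -m creep '[{"x":0,"y":-0.002,"z":0,"twist":0},{"x":0,"y":-0.004,"z":0,"twist":0},{"x":0,"y":-0.004,"z":0,"twist":0}]'|grep -E 'pos|wrist'; M
```

```text
tool_pos: [0.4988, 0.1663, 0.0474]
wrist_force: [0.0, 4.6, 2.7]
marker [ 0.0031 -0.0653  0.0924] areas 187 115 [300.82 235.59] [327.13 249.16]
tool_pos: [0.4994, 0.1623, 0.0474]
wrist_force: [-0.5, 4.6, 2.9]
marker [ 0.0035 -0.0692  0.0936] areas 195 119 [298.59 234.94] [328.98 248.6 ]
```

```bash
python3 -m creep '[{"x":0,"y":0.003,"z":0,"twist":0},{"x":0,"y":0.006,"z":0,"twist":0},{"x":0,"y":0.006,"z":0,"twist":0},{"x":0,"y":0.006,"z":0,"twist":0},{"x":0,"y":0.006,"z":0,"twist":0}]'|grep -E 'pos|wrist'; python3 -c "
from h import *
meas()"
```

```text
tool_pos: [0.4983, 0.168, 0.0472]
wrist_force: [0.1, -0.4, 0.0]
marker [ 0.0034 -0.0706  0.0884] areas 192 113 [298.15 236.63] [329.73 248.72]
```

```bash
python3 -m creep '[{"x":0,"y":0.006,"z":-0.03,"twist":0},{"x":0,"y":0.012,"z":-0.07,"twist":0},{"x":0,"y":0.012,"z":-0.11,"twist":0},{"x":0,"y":0.012,"z":-0.11,"twist":0},{"x":0,"y":0.012,"z":-0.11,"twist":0},{"x":0,"y":0.012,"z":-0.11,"twist":0}]'|grep -E 'pos|wrist'; python3 - <<'E'
from h import *
meas();go(0,-.0706,.2)
a=cv2.cvtColor(snap("scene",None)["img"][210:310,255:425],cv2.COLOR_RGB2BGR)
cv2.imwrite("pics/c4.png",cv2.resize(a,None,fx=4.7,fy=4.7,interpolation=cv2.INTER_CUBIC))
E
```

```text
tool_pos: [0.4958, 0.1799, 0.1562]
wrist_force: [0.9, 0.2, -1.1]
marker [ 0.0035 -0.0705  0.0885] areas 191 112 [298.13 236.61] [329.69 248.69]
t 6.55 shift [-0.0009 -0.2463 -0.0439] twist -0.0002 F [-0.04  0.15 -0.28] tool in stand [-0.0009  0.1757  0.1559]
```

View pics/c4.png

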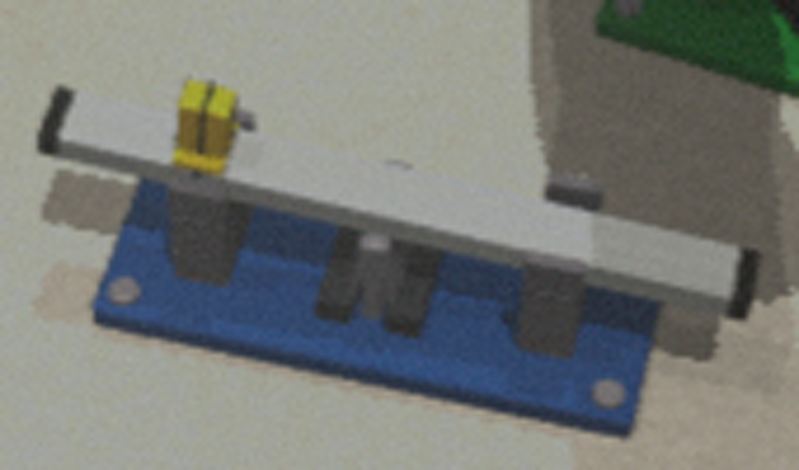

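The bar looks level: gaps over both rests, caps at crop (55,120) and (745,285), and the marker line at (208,90–165). I'll check the tilt against model projections.

```bash
python3 - <<'E'
from h import *
p=np.load("stand.npy");f=eyes.grab_frame("scene")
C=lambda u,v:(255+u/4.7,210+v/4.7)
obs=np.array([C(58,88),C(757,252),C(40,152),C(740,316)])  # right-top-far? right end near-bottom etc
for tilt in(-4,0,4):
  t=np.radians(tilt);best=None
  for m in np.arange(-.04,.04,.001):
    # tilt>0: left(+y) end down. pts: far(-x) top of each end, near(+x) bottom of each end
    P=[]
    for sx,h,e in((-.0125,.012,-.14),(-.0125,.012,.14),(.0125,0,-.14),(.0125,0,.14)):
      y=m+e; P.append([sx,y*np.cos(t)+h*np.sin(t),.06-y*np.sin(t)+h*np.cos(t)])
    d=proj(f,S(*p,P))-obs;r=np.abs(d).sum()
    if best is None or r<best[0]:best=(r,m,d.round(1).tolist())
  print(tilt,best)
E
```

```text
-4 (np.float64(25.857674042675512), np.float64(0.0030000000000000374), [[-0.9, 3.5], [0.0, -8.7], [-0.2, 4.1], [1.2, -7.2]])
0 (np.float64(12.754485653058708), np.float64(0.0030000000000000374), [[-1.0, 0.3], [-0.0, -5.2], [-0.8, 0.9], [0.7, -3.8]])
4 (np.float64(8.313174545794112), np.float64(0.005000000000000039), [[0.2, -2.7], [0.6, -1.5], [-0.1, -2.1], [0.9, -0.4]])
```

```bash
python3 - <<'E'
from h import *
p=np.load("stand.npy");f=eyes.grab_frame("scene")
def fit(obs,name):
  def P(m,t):
    return S(*p,[[sx,(m+e)*np.cos(t)+h*np.sin(t),.06-(m+e)*np.sin(t)+h*np.cos(t)] for sx,h,e in((-.0125,.012,-.14),(-.0125,.012,.14),(.0125,0,-.14),(.0125,0,.14))])
  r=least_squares(lambda q:(proj(f,P(q[0],q[1])+[0,0,q[2]])-obs).ravel(),[0,0,0]);print(name,"mid",r.x[0].round(4),"tilt deg",np.degrees(r.x[1]).round(2),"dz",r.x[2].round(4),"rms",np.sqrt(r.cost/4).round(2))
g=lambda L,a,b,s:np.array([(a+u/s,b+v/s) for u,v in L])
fit(g([(97,50),(752,212),(78,110),(735,274)],265,220,4.4),"start")
fit(g([(58,88),(757,252),(40,152),(740,316)],255,210,4.7),"now")
E
```

```text
start mid 0.0412 tilt deg 4.49 dz -0.002 rms 0.45
now mid 0.0042 tilt deg 3.21 dz -0.0053 rms 0.34
```

Marker height and cap fit agree that the bar is actually still left-down: while pushing, finger friction had pressed the left end down, which explains the odd z slope. From here I'll push with a slight upward slope.

```bash
python3 -m creep '[{"x":0,"y":0,"z":0.04,"twist":0},{"x":0,"y":0,"z":0.08,"twist":0},{"x":0,"y":0,"z":0.111,"twist":0},{"x":0,"y":-0.006,"z":0.111,"twist":0},{"x":0,"y":-0.012,"z":0.111,"twist":0},{"x":0,"y":-0.015,"z":0.111,"twist":0},{"x":0,"y":-0.015,"z":0.111,"twist":0}]'|grep -E 'pos|wrist'
python3 -m creep '[{"x":0,"y":-0.003,"z":-0.0002,"twist":0},{"x":0,"y":-0.0055,"z":-0.0005,"twist":0},{"x":0,"y":-0.008,"z":-0.0008,"twist":0},{"x":0,"y":-0.008,"z":-0.0008,"twist":0}]'|grep -E 'pos|wrist'
python3 -c "
from h import *
meas()"
python3 -m creep '[{"x":0,"y":0.005,"z":0,"twist":0},{"x":0,"y":0.01,"z":0,"twist":0},{"x":0,"y":0.01,"z":0,"twist":0},{"x":0,"y":0.01,"z":0,"twist":0},{"x":0,"y":0.01,"z":0,"twist":0}]'|grep -E 'pos|wrist'
python3 -c "
from h import *
meas()"
```

```text
tool_pos: [0.5003, 0.165, 0.0481]
wrist_force: [-0.1, 0.5, 0.5]
tool_pos: [0.5006, 0.158, 0.0477]
wrist_force: [-0.4, 3.9, 2.1]
marker [ 0.0039 -0.0751  0.0889] areas 186 115 [295.52 236.16] [331.89 248.13]
tool_pos: [0.4985, 0.1671, 0.047]
wrist_force: [0.0, -0.7, -0.5]
marker [ 0.0041 -0.0752  0.0889] areas 184 111 [295.57 236.24] [331.99 248.03]
```

```bash
M(){ python3 -c "
from h import *
meas()"; }
for i in 1 2; do
python3 -m creep '[{"x":0,"y":-0.005,"z":0,"twist":0},{"x":0,"y":-0.010,"z":0,"twist":0},{"x":0,"y":-0.012,"z":-0.0004,"twist":0},{"x":0,"y":-0.014,"z":-0.0007,"twist":0},{"x":0,"y":-0.014,"z":-0.0007,"twist":0},{"x":0,"y":-0.007,"z":-0.0007,"twist":0},{"x":0,"y":-0.004,"z":-0.0004,"twist":0},{"x":0,"y":-0.004,"z":-0.0004,"twist":0},{"x":0,"y":-0.004,"z":-0.0004,"twist":0},{"x":0,"y":-0.004,"z":-0.0004,"twist":0}]'|grep -E 'wrist'; M; done
```

```text
wrist_force: [-0.4, 0.3, 0.1]
marker [ 0.0041 -0.0829  0.0794] areas 192 116 [291.48 238.72] [335.37 247.97]
wrist_force: [0.6, 0.6, -0.0]
marker [ 0.0037 -0.0876  0.0766] areas 195 120 [289.29 239.07] [337.84 247.88]
```

```bash
python3 - <<'E'
from h import *
meas();go(0,-.19,.2)
a=cv2.cvtColor(snap("scene",None)["img"][210:310,255:425],cv2.COLOR_RGB2BGR)
cv2.imwrite("pics/c5.png",cv2.resize(a,None,fx=4.7,fy=4.7,interpolation=cv2.INTER_CUBIC))
E
```

```text
marker [ 0.0036 -0.0875  0.0768] areas 194 119 [289.35 238.99] [337.8  247.91]
t 10.8 shift [-2.000e-04 -3.448e-01 -1.521e-01] twist -0.0002 F [ 0.36  1.05 -0.98] tool in stand [-1.000e-04  1.548e-01  4.790e-02]
```

View pics/c5.png

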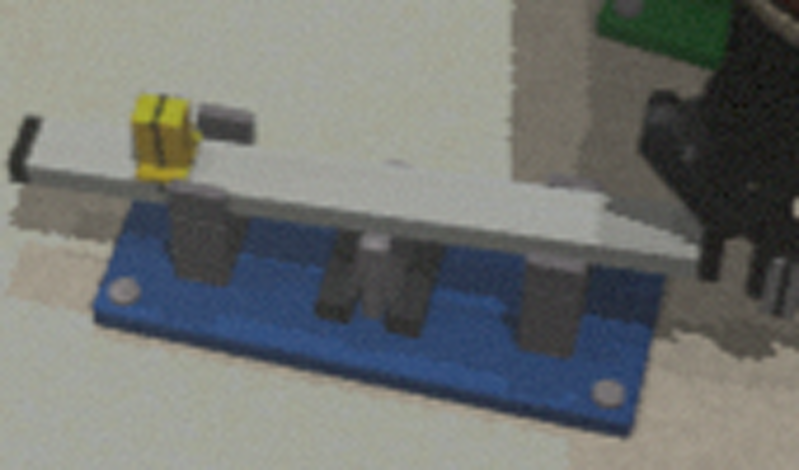

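The bar is now tipped right-down (right cap at crop (25,150), left end at about (700,265) raised), so I went a few mm too far. I'll move to the right end and push back about 3.5 mm.

```bash
python3 -m creep '[{"x":0,"y":0.006,"z":0,"twist":0},{"x":0,"y":0.012,"z":-0.04,"twist":0},{"x":0,"y":0.012,"z":-0.08,"twist":0},{"x":0,"y":0.012,"z":-0.12,"twist":0},{"x":0,"y":-0.02,"z":-0.15,"twist":0},{"x":0,"y":-0.065,"z":-0.15,"twist":0},{"x":0,"y":-0.11,"z":-0.15,"twist":0},{"x":0,"y":-0.155,"z":-0.15,"twist":0},{"x":0,"y":-0.2,"z":-0.15,"twist":0},{"x":0,"y":-0.245,"z":-0.15,"twist":0}]'|grep -E 'pos|wrist'
python3 -m creep '[{"x":0,"y":-0.04,"z":0,"twist":0},{"x":0,"y":-0.08,"z":0,"twist":0},{"x":0,"y":-0.1,"z":0,"twist":0},{"x":0,"y":-0.1,"z":0,"twist":0},{"x":0,"y":-0.1,"z":0,"twist":0}]'|grep -E 'pos|wrist'
python3 -c "
from h import *
go(0,-.182,.0475);meas()"
```

```text
tool_pos: [0.5396, -0.0836, 0.1982]
wrist_force: [1.4, 0.2, 0.2]
tool_pos: [0.5556, -0.1805, 0.1977]
wrist_force: [0.9, 0.1, -1.0]
t 12.35 shift [-1.000e-04  7.500e-03  1.502e-01] twist -0.0005 F [ 0.91  0.09 -1.03] tool in stand [-0.     -0.1895  0.1977]
marker [ 0.0039 -0.0875  0.0767] areas 205 122 [289.2  239.14] [337.7 247.8]
```

```bash
python3 -m creep '[{"x":0,"y":0,"z":0.04,"twist":0},{"x":0,"y":0,"z":0.08,"twist":0},{"x":0,"y":0,"z":0.12,"twist":0},{"x":0,"y":0,"z":0.15,"twist":0},{"x":0,"y":0.007,"z":0.15,"twist":0},{"x":0,"y":0.014,"z":0.15,"twist":0},{"x":0,"y":0.019,"z":0.15,"twist":0},{"x":0,"y":0.019,"z":0.15,"twist":0}]'|grep -E 'pos|wrist'
python3 - <<'E'
from h import *
go(0,-.165,.0475);meas()
a=cv2.cvtColor(snap("scene",None)["img"][200:280,225:345],cv2.COLOR_RGB2BGR)
cv2.imwrite("pics/c6.png",cv2.resize(a,None,fx=4,fy=4,interpolation=cv2.INTER_CUBIC))
E
```

```text
tool_pos: [0.5539, -0.1608, 0.0498]
wrist_force: [-0.4, -1.3, 0.4]
t 13.25 shift [0.0015 0.0048 0.0023] twist 0.002 F [-0.41 -1.3   0.38] tool in stand [ 0.0015 -0.1698  0.0498]
marker [ 0.0039 -0.0875  0.0767] areas 209 127 [289.28 239.13] [337.69 247.81]
```

View pics/c6.png

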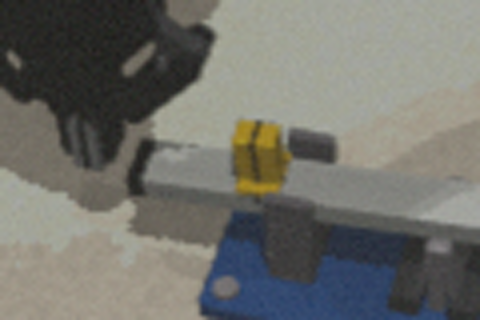

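The finger tip (crop ~(115,150)) is just short of the right cap (132,175). I'll creep forward and watch the marker's y for motion.

```bash
M(){ python3 -c "
from h import *
meas()"; }
python3 -m creep '[{"x":0,"y":0.002,"z":0,"twist":0},{"x":0,"y":0.005,"z":0.001,"twist":0},{"x":0,"y":0.005,"z":0.001,"twist":0}]'|grep -E 'wrist|pos'; M
python3 -m creep '[{"x":0,"y":0.001,"z":0,"twist":0},{"x":0,"y":0.002,"z":-0.0002,"twist":0},{"x":0,"y":0.002,"z":-0.0002,"twist":0}]'|grep -E 'wrist|pos'; M
```

```text
tool_pos: [0.5515, -0.1568, 0.0468]
wrist_force: [1.3, 0.9, 0.5]
marker [ 0.0038 -0.0875  0.0767] areas 206 130 [289.24 239.09] [337.65 247.87]
tool_pos: [0.5514, -0.1552, 0.0471]
wrist_force: [0.1, -0.5, -0.6]
marker [ 0.0039 -0.0874  0.0769] areas 206 129 [289.28 239.05] [337.67 247.81]
```

```bash
M(){ python3 -c "
from h import *
meas()"; }
python3 -m creep '[{"x":0,"y":0.001,"z":0,"twist":0},{"x":0,"y":0.002,"z":-0.0002,"twist":0},{"x":0,"y":0.002,"z":-0.0002,"twist":0}]'|grep -E 'wrist|pos'; M
python3 -m creep '[{"x":0,"y":0.001,"z":0,"twist":0},{"x":0,"y":0.002,"z":-0.0002,"twist":0},{"x":0,"y":0.002,"z":-0.0002,"twist":0}]'|grep -E 'wrist|pos'; M
```

```text
tool_pos: [0.5511, -0.1536, 0.0474]
wrist_force: [0.3, -1.8, 0.3]
marker [ 0.0039 -0.0866  0.0773] areas 205 128 [289.74 239.  ] [337.28 247.87]
tool_pos: [0.5507, -0.1512, 0.0475]
wrist_force: [0.1, -2.0, 0.4]
marker [ 0.0038 -0.0841  0.0776] areas 207 125 [291.09 239.13] [336.06 248.04]
```

```bash
python3 -m creep '[{"x":0,"y":-0.005,"z":0,"twist":0},{"x":0,"y":-0.01,"z":0,"twist":0},{"x":0,"y":-0.01,"z":0,"twist":0},{"x":0,"y":-0.01,"z":0,"twist":0},{"x":0,"y":-0.01,"z":0,"twist":0},{"x":0,"y":-0.01,"z":0,"twist":0}]'|grep -E 'wrist|pos'; for i in 1 2 3; do python3 -c "
from h import *
meas()"; done
```

```text
tool_pos: [0.5523, -0.1611, 0.0475]
wrist_force: [0.9, 0.3, -0.0]
marker [ 0.0039 -0.0837  0.0793] areas 200 125 [291.24 238.64] [335.91 247.95]
marker [ 0.0043 -0.0828  0.081 ] areas 206 120 [291.37 238.29] [335.35 247.79]
marker [ 0.0036 -0.0828  0.0829] areas 207 123 [291.79 237.35] [335.77 247.93]
```

```bash
W='[{"x":0,"y":-0.01,"z":0,"twist":0},{"x":0,"y":-0.01,"z":-0.04,"twist":0},{"x":0,"y":-0.01,"z":-0.08,"twist":0},{"x":0,"y":-0.01,"z":-0.08,"twist":0},{"x":0,"y":-0.01,"z":-0.08,"twist":0},{"x":0,"y":-0.01,"z":-0.08,"twist":0}]'; python3 -m creep '[{"x":0,"y":-0.01,"z":0,"twist":0},{"x":0,"y":-0.01,"z":-0.04,"twist":0},{"x":0,"y":-0.01,"z":-0.08,"twist":0},{"x":0,"y":-0.01,"z":-0.08,"twist":0},{"x":0,"y":-0.01,"z":-0.08,"twist":0},{"x":0,"y":-0.01,"z":-0.08,"twist":0},{"x":0,"y":-0.01,"z":-0.08,"twist":0},{"x":0,"y":-0.01,"z":-0.08,"twist":0},{"x":0,"y":-0.01,"z":-0.08,"twist":0}]'|grep -E 'wrist|pos'; for i in 1 2 3 4; do python3 -c "
from h import *
meas()"; done
```

```text
tool_pos: [0.5536, -0.1711, 0.1269]
wrist_force: [-0.0, -0.0, 0.2]
marker [ 0.0038 -0.0828  0.0814] areas 207 119 [291.62 237.95] [335.57 247.97]
marker [ 0.0038 -0.0829  0.0826] areas 209 117 [291.75 237.5 ] [335.75 247.88]
marker [ 0.0042 -0.0825  0.082 ] areas 206 118 [291.67 237.93] [335.37 247.79]
marker [ 0.0038 -0.083   0.0815] areas 205 118 [291.69 237.89] [335.75 247.93]
```

```bash
python3 -c "
from h import *
meas();go(0.0,-.083,.081)"
```

```text
marker [ 0.0038 -0.0827  0.0827] areas 207 117 [291.71 237.49] [335.61 247.9 ]
t 17.3 shift [-0.0001  0.097   0.0465] twist -0.0 F [-0.3   0.68  0.55] tool in stand [-1.000e-04 -1.800e-01  1.275e-01]
```

```bash
python3 -m creep '[{"x":0,"y":0,"z":-0.03,"twist":0},{"x":-0.002,"y":0.03,"z":-0.03,"twist":0},{"x":-0.002,"y":0.06,"z":-0.03,"twist":0},{"x":-0.002,"y":0.09,"z":-0.03,"twist":0},{"x":-0.002,"y":0.097,"z":-0.03,"twist":0},{"x":-0.002,"y":0.097,"z":-0.03,"twist":0},{"x":-0.002,"y":0.097,"z":-0.03,"twist":0}]' 0.2 20
python3 - <<'E'
from h import *
go(0.002,-.083,.081);meas()
a=cv2.cvtColor(snap("scene",None)["img"][170:270,240:370],cv2.COLOR_RGB2BGR)
cv2.imwrite("pics/c7.png",a)
E
```

```text
t: 18.0
tool_pos: [0.5404, -0.0763, 0.1577]
eef_rot: [-0.253, 3.131, -0.001]
wrist_force: [0.8, -0.3, 0.0]
opening: 0.0343
grip_force: 0.0
t 18.0 shift [-0.0001  0.0013  0.0767] twist -0.001 F [ 0.78 -0.33  0.04] tool in stand [ 0.0018 -0.0843  0.1577]
no marker (array([291.69953052, 237.55399061]), np.int32(213)) None
```

```bash
python3 -m creep '[{"x":0,"y":0.001,"z":0.03,"twist":0},{"x":0,"y":0.001,"z":0.045,"twist":0},{"x":0,"y":0.001,"z":0.05,"twist":0},{"x":0,"y":0.001,"z":0.055,"twist":0},{"x":0,"y":0.001,"z":0.06,"twist":0},{"x":0,"y":0.001,"z":0.06,"twist":0}]'|grep -E 'wrist|pos'
python3 -m creep '[{"x":0,"y":0,"z":0.005,"twist":0},{"x":0,"y":0,"z":0.01,"twist":0},{"x":0,"y":0,"z":0.016,"twist":0},{"x":0,"y":0,"z":0.016,"twist":0}]'|grep -E 'wrist|pos'
python3 -c "
from h import *
fs=eyes.grab_frame('scene');print(ycent(fs));go(0,0,.081)"
```

```text
tool_pos: [0.5401, -0.0741, 0.0974]
wrist_force: [0.3, 0.4, -0.4]
tool_pos: [0.5395, -0.074, 0.0806]
wrist_force: [-0.2, -0.8, -0.1]
(array([291.61214953, 237.60280374]), np.int32(214))
t 19.2 shift [0.0015 0.082  0.    ] twist -0.0 F [0.03 0.04 0.19] tool in stand [ 0.0015 -0.082   0.081 ]
```

```bash
python3 -m creep '[{"x":0,"y":0.004,"z":0,"twist":0},{"x":0,"y":0.008,"z":0,"twist":0},{"x":0,"y":0.012,"z":0,"twist":0},{"x":0,"y":0.016,"z":0,"twist":0},{"x":0,"y":0.02,"z":0,"twist":0},{"x":0,"y":0.025,"z":0,"twist":0},{"x":0,"y":0.03,"z":0,"twist":0},{"x":0,"y":0.035,"z":0,"twist":0},{"x":0,"y":0.04,"z":0,"twist":0},{"x":0,"y":0.04,"z":0,"twist":0}]'|grep -E 'wrist|pos'
python3 -c "
from h import *
fs=eyes.grab_frame('scene');c=ycent(fs);print(c,instand(at(fs,*c[0],.083)));go(0,0,.081)"
```

```text
tool_pos: [0.5335, -0.0336, 0.0815]
wrist_force: [0.6, -0.4, -0.3]
(array([310.22374429, 241.05936073]), np.int32(219)) [ 0.0038 -0.0477  0.083 ]
t 20.25 shift [0.0019 0.0416 0.0005] twist 0.0007 F [ 0.21 -0.04 -0.95] tool in stand [ 0.002  -0.0416  0.0815]
```

```bash
python3 -m creep '[{"x":0,"y":0.004,"z":0,"twist":0},{"x":0,"y":0.008,"z":0,"twist":0},{"x":0,"y":0.013,"z":0,"twist":0},{"x":0,"y":0.018,"z":0,"twist":0},{"x":0,"y":0.023,"z":0,"twist":0},{"x":0,"y":0.028,"z":0,"twist":0},{"x":0,"y":0.033,"z":0,"twist":0},{"x":0,"y":0.038,"z":0,"twist":0},{"x":0,"y":0.042,"z":0,"twist":0},{"x":0,"y":0.042,"z":0,"twist":0}]'|grep -E 'wrist|pos'
python3 -m creep '[{"x":0,"y":-0.004,"z":0,"twist":0},{"x":0,"y":-0.005,"z":0,"twist":0},{"x":0,"y":-0.005,"z":-0.03,"twist":0},{"x":0,"y":-0.005,"z":-0.07,"twist":0},{"x":0,"y":-0.005,"z":-0.11,"twist":0},{"x":0,"y":0.04,"z":-0.11,"twist":0},{"x":0,"y":0.085,"z":-0.11,"twist":0},{"x":0,"y":0.13,"z":-0.11,"twist":0},{"x":0,"y":0.175,"z":-0.11,"twist":0},{"x":0,"y":0.2,"z":-0.11,"twist":0}]'|grep -E 'wrist|pos'
python3 - <<'E'
from h import *
go(0,0,.081);meas();meas()
a=cv2.cvtColor(snap("scene",None)["img"][220:290,300:370],cv2.COLOR_RGB2BGR)
b=cv2.cvtColor(snap("top",None)["img"][225:295,260:330],cv2.COLOR_RGB2BGR)
c=cv2.cvtColor(snap("scene",None)["img"][200:300,250:430],cv2.COLOR_RGB2BGR)
r=lambda i,k:cv2.resize(i,None,fx=k,fy=k,interpolation=cv2.INTER_CUBIC)
ab=np.hstack([r(a,5.6),r(b,5.6)]);cc=cv2.resize(c,(360,200),interpolation=cv2.INTER_CUBIC)
cc=cv2.copyMakeBorder(cc,0,0,0,784-360,cv2.BORDER_CONSTANT)
cv2.imwrite("pics/c8.png",np.vstack([ab,cc]))
E
```

```text
tool_pos: [0.5268, 0.0077, 0.0815]
wrist_force: [0.1, -0.5, 0.1]
tool_pos: [0.4935, 0.2079, 0.1915]
wrist_force: [0.2, 0.2, -0.4]
t 22.25 shift [ 0.0021 -0.2039  0.1103] twist 0.0032 F [ 0.22  0.15 -0.4 ] tool in stand [0.0014 0.2038 0.1915]
marker [ 0.0028 -0.0062  0.0824] areas 193 117 [333.02 245.28] [297.15 254.33]
marker [ 0.0027 -0.0062  0.0822] areas 194 118 [332.99 245.3 ] [297.19 254.35]
```

View pics/c8.png

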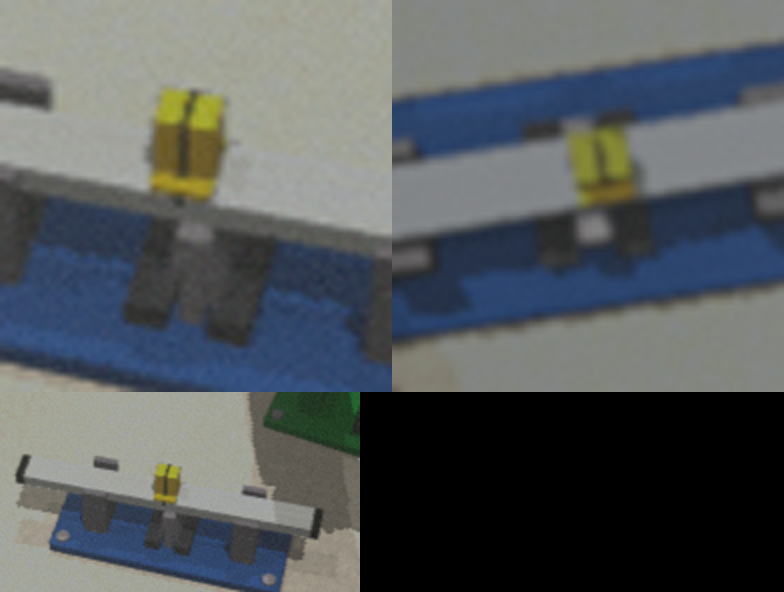

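The bar is balanced level. In the scene crop the line runs (191,95)→(184,175) with the near crest end at (195,228); in the top crop the line is at (208,157), with crest ends at (185,125) and (200,228). Next I'll compute the offset.

```bash
python3 - <<'E'
from h import *
fs=eyes.grab_frame("scene");ft=eyes.grab_frame("top");p=np.load("stand.npy")
s=lambda u,v:np.array((300+u/5.6,220+v/5.6)); t=lambda u,v:np.array((260+u/5.6,225+v/5.6))
# crest: predicted vs seen -> pixel shift, used to correct the line
for n,f,cr,ln in(("scene",fs,[((.020,0,.06),s(195,230))],[((0,.1025),s(190,108)),((.007,.09),s(187,150)),((.007,.082),s(185,172))]),
                 ("top",ft,[((.020,0,.06),t(185,125)),((-.020,0,.06),t(200,228))],[((0,.1025),t(208,157))])):
    sh=np.mean([q-proj(f,S(*p,a))[0] for a,q in cr],0)
    for (x,z),q in ln:
        for dx in(0,.003):
            a=proj(f,S(*p,[x+dx,0,z]))[0]+sh;b=proj(f,S(*p,[x+dx,.01,z]))[0]+sh
            d=b-a;print(n,sh.round(2),"line y mm",round(10*float((q-a)@d/(d@d)),2),"perp px",round(float(np.cross(d,q-a)/np.linalg.norm(d)),2))
E
```

```text
scene [1.1  0.17] line y mm -6.26 perp px 2.19
scene [1.1  0.17] line y mm -5.99 perp px 0.86
scene [1.1  0.17] line y mm -5.38 perp px 2.17
scene [1.1  0.17] line y mm -5.12 perp px 0.84
scene [1.1  0.17] line y mm -5.51 perp px 3.35
scene [1.1  0.17] line y mm -5.26 perp px 2.02
top [ 0.15 -0.7 ] line y mm -6.38 perp px 1.19
top [ 0.15 -0.7 ] line y mm -6.38 perp px -0.37<stdin>:11: DeprecationWarning: Arrays of 2-dimensional vectors are deprecated. Use arrays of 3-dimensional vectors instead. (deprecated in NumPy 2.0)
```

```bash
python3 -m creep '[{"x":0,"y":-0.04,"z":0,"twist":0},{"x":0,"y":-0.08,"z":0,"twist":0},{"x":0,"y":-0.12,"z":0,"twist":0},{"x":0,"y":-0.16,"z":0,"twist":0},{"x":0,"y":-0.195,"z":0,"twist":0},{"x":0,"y":-0.206,"z":0,"twist":0},{"x":0,"y":-0.206,"z":0,"twist":0},{"x":0,"y":-0.206,"z":0.03,"twist":0},{"x":0,"y":-0.206,"z":0.06,"twist":0},{"x":0,"y":-0.206,"z":0.08,"twist":0}]'|grep -E 'wrist|pos'
python3 -m creep '[{"x":0,"y":0,"z":0.01,"twist":0},{"x":0,"y":0,"z":0.02,"twist":0},{"x":0,"y":0,"z":0.03,"twist":0},{"x":0,"y":0,"z":0.03,"twist":0},{"x":0,"y":0.003,"z":0.03,"twist":0},{"x":0,"y":0.006,"z":0.03,"twist":0},{"x":0,"y":0.008,"z":0.03,"twist":0},{"x":0,"y":0.01,"z":0.03,"twist":0},{"x":0,"y":0.0118,"z":0.03,"twist":0},{"x":0,"y":0.0118,"z":0.03,"twist":0}]'|grep -E 'wrist|pos'
python3 -m creep '[{"x":0,"y":-0.004,"z":0,"twist":0},{"x":0,"y":-0.006,"z":0,"twist":0},{"x":0,"y":-0.006,"z":-0.03,"twist":0},{"x":0,"y":-0.006,"z":-0.07,"twist":0},{"x":0,"y":-0.006,"z":-0.11,"twist":0},{"x":0,"y":0.04,"z":-0.11,"twist":0},{"x":0,"y":0.085,"z":-0.11,"twist":0},{"x":0,"y":0.13,"z":-0.11,"twist":0},{"x":0,"y":0.175,"z":-0.11,"twist":0},{"x":0,"y":0.2,"z":-0.11,"twist":0}]'|grep -E 'wrist|pos'
cat > dark.py <<'E'
from h import *
meas();meas()
fs=eyes.grab_frame("scene");ft=eyes.grab_frame("top");p=np.load("stand.npy")
for n,f in(("scene",fs),("top",ft)):
    # intensity profile along y through fin top (line) and through crest end
    ims=f["img"].astype(np.float32).sum(2)
    for nm,x,z,ks in(("line",.003,.1025,1),("line",.0,.1025,1),("crest+",.021,.06,1),("crest-",-.021,.06,1)):
        ys=np.arange(-.02,.0205,.001);q=proj(f,S(*p,[[x,y,z] for y in ys])).astype(np.float32)
        v=cv2.remap(ims,q[:,0].reshape(1,-1),q[:,1].reshape(1,-1),cv2.INTER_LINEAR)[0]
        print(n,nm,v[::1].astype(int).tolist())
E
python3 dark.py
```

```text
tool_pos: [0.5269, 0.0029, 0.1096]
wrist_force: [-0.2, -0.5, 0.7]
tool_pos: [0.5259, 0.0129, 0.0816]
wrist_force: [-0.5, -0.2, -0.5]
tool_pos: [0.4924, 0.2137, 0.1914]
wrist_force: [0.3, 0.0, -0.1]
marker [ 0.0028 -0.0009  0.0826] areas 190 117 [335.86 245.78] [294.42 254.74]
marker [ 0.0027 -0.0009  0.0826] areas 190 116 [335.82 245.74] [294.42 254.78]
scene line [477, 480, 484, 486, 483, 481, 481, 480, 473, 459, 441, 415, 389, 379, 376, 377, 376, 357, 323, 277, 262, 281, 324, 373, 372, 369, 370, 371, 369, 365, 361, 388, 433, 458, 480, 479, 479, 480, 478, 473, 477]
scene line [482, 480, 475, 473, 471, 477, 485, 483, 479, 470, 451, 415, 394, 383, 380, 381, 377, 369, 335, 299, 277, 290, 338, 364, 379, 379, 378, 384, 389, 391, 405, 438, 461, 478, 479, 476, 482, 485, 481, 478, 476]
scene crest+ [191, 189, 187, 185, 184, 181, 177, 163, 151, 150, 152, 155, 157, 157, 182, 223, 272, 320, 331, 339, 340, 342, 336, 333, 334, 321, 295, 250, 201, 181, 170, 176, 177, 176, 174, 163, 156, 153, 157, 162, 159]
scene crest- [468, 464, 427, 378, 320, 266, 274, 279, 285, 288, 276, 257, 224, 203, 206, 22
[... 291 characters left out ...]
, 396, 398, 400, 402, 402, 398, 396, 396, 396, 397]
top line [397, 398, 398, 393, 382, 358, 327, 305, 286, 283, 283, 295, 308, 313, 317, 311, 303, 282, 263, 250, 249, 279, 301, 310, 314, 314, 315, 319, 332, 355, 373, 387, 395, 399, 399, 398, 398, 399, 397, 396, 397]
top crest+ [181, 175, 173, 171, 170, 169, 168, 166, 166, 166, 170, 171, 186, 203, 228, 254, 277, 301, 313, 320, 324, 325, 320, 311, 290, 260, 228, 195, 177, 168, 164, 163, 162, 159, 157, 156, 159, 165, 171, 179, 187]
top crest- [148, 138, 136, 139, 139, 138, 137, 135, 134, 134, 135, 139, 150, 167, 190, 220, 243, 255, 263, 259, 259, 254, 250, 238, 224, 205, 183, 164, 147, 139, 132, 129, 128, 131, 134, 140, 144, 143, 142, 143, 145]
```

Offset is about −1 mm in both views, so one more small nudge.

```bash
python3 -m creep '[{"x":0,"y":-0.04,"z":0,"twist":0},{"x":0,"y":-0.08,"z":0,"twist":0},{"x":0,"y":-0.12,"z":0,"twist":0},{"x":0,"y":-0.16,"z":0,"twist":0},{"x":0,"y":-0.195,"z":0,"twist":0},{"x":0,"y":-0.206,"z":0,"twist":0},{"x":0,"y":-0.206,"z":0,"twist":0},{"x":0,"y":-0.206,"z":0.03,"twist":0},{"x":0,"y":-0.206,"z":0.06,"twist":0},{"x":0,"y":-0.206,"z":0.08,"twist":0}]'|grep -E 'wrist|pos'
python3 -m creep '[{"x":0,"y":0,"z":0.01,"twist":0},{"x":0,"y":0,"z":0.02,"twist":0},{"x":0,"y":0,"z":0.03,"twist":0},{"x":0,"y":0,"z":0.03,"twist":0},{"x":0,"y":0.002,"z":0.03,"twist":0},{"x":0,"y":0.004,"z":0.03,"twist":0},{"x":0,"y":0.0055,"z":0.03,"twist":0},{"x":0,"y":0.0065,"z":0.03,"twist":0},{"x":0,"y":0.0072,"z":0.03,"twist":0},{"x":0,"y":0.0072,"z":0.03,"twist":0}]'|grep -E 'wrist|pos'
python3 -m creep '[{"x":0,"y":-0.004,"z":0,"twist":0},{"x":0,"y":-0.006,"z":0,"twist":0},{"x":0,"y":-0.006,"z":-0.03,"twist":0},{"x":0,"y":-0.006,"z":-0.07,"twist":0},{"x":0,"y":-0.006,"z":-0.11,"twist":0},{"x":0,"y":0.04,"z":-0.11,"twist":0},{"x":0,"y":0.085,"z":-0.11,"twist":0},{"x":0,"y":0.13,"z":-0.11,"twist":0},{"x":0,"y":0.175,"z":-0.11,"twist":0},{"x":0,"y":0.2,"z":-0.11,"twist":0}]'|grep -E 'wrist|pos'
python3 dark.py
python3 - <<'E'
# numeric levelness: compare the scene picture with that of the earlier viewed level one (end-cap corners)
from h import *
f=eyes.grab_frame("scene");g=cv2.cvtColor(f["img"],cv2.COLOR_RGB2GRAY)
c8=cv2.imread("pics/c8.png",0)[392:592,:360]
a=cv2.resize(g[200:300,250:430],(360,200),interpolation=cv2.INTER_CUBIC)
for n,(x0,x1,y0,y1) in {"rightcap":(14,36,50,95),"leftcap":(300,326,110,150)}.items():
    r=cv2.matchTemplate(a[y0-10:y1+10,max(x0-10,0):x1+10],c8[y0:y1,x0:x1],cv2.TM_CCOEFF_NORMED);_,m,_,l=cv2.minMaxLoc(r);print(n,m,l,"expect",(min(x0,10),10))
E
```

```text
tool_pos: [0.5259, 0.0081, 0.1097]
wrist_force: [-1.3, -0.6, 0.3]
tool_pos: [0.5258, 0.0139, 0.0816]
wrist_force: [0.3, 0.3, -0.2]
tool_pos: [0.4922, 0.2149, 0.1914]
wrist_force: [0.4, 0.3, -0.6]
marker [ 0.0031 -0.      0.0825] areas 195 113 [336.23 245.99] [293.91 254.7 ]
marker [0.003  0.0001 0.0829] areas 197 118 [336.25 245.88] [293.85 254.7 ]
scene line [484, 482, 481, 481, 481, 481, 482, 484, 478, 467, 454, 426, 387, 376, 374, 377, 380, 373, 360, 341, 301, 249, 281, 339, 364, 382, 381, 379, 375, 368, 358, 359, 366, 422, 478, 479, 480, 481, 482, 482, 480]
scene line [484, 484, 484, 483, 478, 479, 482, 484, 482, 460, 433, 394, 374, 371, 372, 379, 375, 370, 360, 336, 282, 263, 292, 327, 365, 378, 383, 382, 381, 376, 380, 397, 424, 465, 477, 480, 477, 477, 482, 483, 480]
scene crest+ [195, 191, 187, 191, 196, 189, 182, 170, 161, 163, 161, 155, 150, 146, 172, 217, 278, 338, 336, 336, 332, 331, 335, 336, 334, 315, 278, 240, 203, 186, 177, 177, 179, 186, 187, 174, 164, 158, 157, 156, 156]
scene crest- [479, 483, 467, 445, 374, 301, 286, 273, 280, 285, 284, 279, 263, 234, 201, 205, 23
[... 389 characters left out ...]
04, 288, 275, 288, 306, 310, 315, 313, 308, 289, 269, 245, 233, 252, 272, 293, 307, 312, 315, 317, 324, 337, 353, 369, 383, 392, 396, 397, 396, 394, 395, 395, 396]
top crest+ [181, 176, 174, 172, 171, 169, 169, 169, 169, 171, 173, 172, 188, 205, 230, 256, 277, 299, 311, 319, 325, 328, 322, 309, 287, 259, 227, 194, 177, 169, 165, 165, 166, 165, 164, 162, 163, 166, 171, 179, 186]
top crest- [149, 142, 139, 138, 137, 136, 136, 136, 135, 134, 135, 140, 151, 169, 191, 222, 244, 254, 261, 259, 258, 253, 249, 238, 225, 205, 184, 164, 148, 138, 132, 131, 131, 134, 136, 138, 140, 140, 140, 141, 142]
rightcap 0.9984350204467773 (10, 10) expect (10, 10)
leftcap 0.98643559217453 (10, 10) expect (10, 10)
```

```bash
python3 -c "
from station import close_job;print(close_job())"
```

```text
the job is handed in; nothing more can be done
None
```

The bar balances level on the edge with the robot clear, and the marker's line is within about 0.5 mm of the edge as measured by camera; I've handed the job in, with no verdict shown. During the first pushes finger friction pressed the left end down and probably lifted the bar briefly off the crest onto its left rest.

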